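# Dock the jar tray and set the push-to-turn selector

## Task

First push the jar tray that lies in front of the reader's bay fully home against the back of the bay. Then push the lever selector in, turn it to the notch marked with as many dots as that tray has jars, and let it spring up locked in that notch. Leave the spare tray beside it and everything else on the bench where they are.

Things in the scene. Friction and masses are not known exactly. Their poses are not given: they have to be found in the camera images.
- reader: White jar reader, fixed. Origin on the bench; +x points to its back (away from the robot at yaw 0), +y to its left. Left part: an open docking bay (point reader_bay). Right part: a pod, y = -200 to 0 mm, x = -95 to 95 mm, top 50 mm above the bench, with a lever selector on an upright axis (point selector_axis).
- reader_bay (a point): Where the middle of a tray is when home: reader x = 0, y = 100 mm, 12.5 mm up, axes as the reader's. The bay is at bench level, mouth to -x, 122 mm wide between 45 mm high guides from 15 mm before this point to the back wall 60 mm beyond it. Flared steel lead-ins, 35 mm high, reach to 65 mm before this point, where the mouth is about 159 mm wide.
- selector_axis (a point): Selector's upright turning axis at the pod's top: reader x = 0, y = -100 mm, 50 mm up; axes as the reader's. On its far side (+x) stands a steel index quadrant, radius 55 mm, top 82 mm above the bench, with four openings: a wide one at the left with a bar mark (off), then clockwise the notches with 1, 2 and 3 black dots beside them.
- selector (a joint): Turn of the black lever selector, rad, clockwise from above: 0 off (loose from -0.14 to 0.22), 0.75 one dot, 1.40 two dots, 2.05 three dots, stop 2.09. Its nose locks in the openings; opposite the nose is a lever with a thumb well. At 0 the lever points 1.0 rad from the reader's -x towards its -y (right); turning swings it through -x to the left. Let go within 0.06 of a notch, it springs in.
- plunger (a joint): How far the selector is pushed down, m: 0 up, 0.016 fully in. Only at 0.009 and more is the nose clear of the notches so that the selector can turn (friction 0.04 N m). The spring takes 5 N at first, 11 N fully in, and lifts the selector into a notch when let go. Press anywhere on the lever: it does not tilt.
- selector_well (a point): Centre of the floor of the selector's thumb well: a round cup open above, 54 mm inside diameter, 12 mm deep, wall 4 mm; 65 mm from the selector's axis, floor 75 mm above the bench when the selector is up. A closed pair of fingers can press down in it and swing it round. Its frame turns with the lever.
- tray2_mid (a point): Middle of a white plastic tray, 12.5 mm above its underside. The tray holds TWO fixed white jars with black lids; 120 mm along its x, 110 mm along y, rim 25 mm high, jars 54 mm, about 0.4 kg, slides at 2 to 5 N; pushed 10 mm off the middle line it can jam on the lead-ins. Of the two trays, one lies before the mouth of the bay, the other is a spare about 190 mm farther left.
- tray3_mid (a point): The same kind of tray with THREE jars; everything else as for tray2.
- tray2: The two-jar tray itself; origin at the middle of its underside.
- tray3: The three-jar tray itself; origin at the middle of its underside.
- dish_stack: Bystander: stack of three dark red dishes, 90 mm across, 42 mm high, in front of the pod.
- agar_stack: Bystander: stack of five amber dishes, 90 mm across, 70 mm high, left of the reader.
- marker: Bystander: black marker pen, 145 mm long, lying to the right.
- foil_packet: Bystander: aluminium foil packet, 75 x 150 x 30 mm, to the right.
- reagent: Bystander: amber bottle, 70 mm across, 150 mm high, to the right.
- flask: Bystander: conical glass flask, 84 mm across, 120 mm high, to the right.
Mind the look-alikes: they are no part of the job. Leave any blue or purple look-alike of the tray3 alone.

How it is judged:
By the outcome, as a careful person would: the job done as asked, in the order asked, and still so for the second after the job is handed in, with the robot touching nothing.
It also fails if it takes over 67 s, if anything falls off the work surface, if the arm or the gripper's body presses on something with over 40 N, if the wrist force passes 120 N, or if a joint passes its speed limit or range.

## Robot

A 6-joint arm with a two-finger parallel gripper is mounted at the origin on the work surface. World frame = base frame: x ahead of the robot, y to its left, z up, the work surface at z = 0. Lengths are in m, angles in rad, forces in N, time in s.
With the tool pointing down it reaches from about 0.4 to 0.825 m from the base axis. Payload 7 kg.
Tool frame: the origin (TCP) lies midway between the tips of the shut fingers; the grasp point (between the pads) lies hold_point_z behind it (hold_point_z is the distance from the TCP to the grasp point, in m); z points along the fingers, y is the direction in which the jaws open and shut (so a half turn about z gives the same grasp; the last joint's range is limited). The gripper opens to 88 mm and grips with 3 to 60 N. Pads are 19 mm wide; open, the fingers measure 130 mm over their backs; the gripper's body (78 mm by 193 mm) begins 47 mm behind the grasp point.
Start: joints at [1.585, 0.359, 0.012, 0, -1.224, -0.288], TCP at [0.183, 0.65, 0.227] pointing down, gripper open.
Joint ranges: [-3.07, 3.07], [-1.43, 2.12], [-1.02, 1.25], [-3.03, 1.67], [-3.05, -0], [-3.03, 3.03]. Speed limits (rad/s): [2.39, 2.39, 3.01, 3.14, 3.14, 3.14].

## Interface

Orientations are given as [roll, pitch, yaw] about the fixed x, y, z axes, in that order (R = Rz(yaw) Ry(pitch) Rx(roll)).
In Python, from station import * gives the robot as it stands. The module is installed in compiled form; this text tells all that it offers.
- The arm moves only by the tool arm_command, never from a script. Its arguments are lists of equal length, an entry for each row: "fingers": the closure, from -1 (fully open) to 1 (shut); "dp": the shift along the world's x, y, z in m, a list of three; "roll": the turn about the world's z in rad. In form: {"fingers": [fingers, ...], "dp": [[x, y, z], ...], "roll": [roll, ...]}. A call has 1 to 8 rows; each row shifts and turns the pose as measured when the row begins; what a row does not reach is not made up. A row lasts 1/10 s, in which the tool goes at most 50 mm and 8.59 degrees, less where a joint would pass 70% of its speed; a pose out of reach is approached as far as the arm can. A call is refused whole if a number of a shift passes 0.05 or a number of a turn 0.15, either way. A call with a gripper value outside its range is refused whole. The fingers move at their own pace and stop on an object; "newtons" is the grip in N (left out, the last holds). Time passes only in rows, so rows that do not move let the fingers close. It gives the time, the measured TCP pose, the force and the opening at its end, in the units of the state.
- get_state(): the state, without advancing time (a new reading comes with each control period).
- grab_frame(name): name is "scene" or "side" or "wrist"; returns the picture (384x512x3 uint8, blue, green, red); there is no depth.
- calibration(name): a dict with "fx", "fy", "cx", "cy" (pixels), "R" (3x3) and "t" (3): a world point X has camera coordinates R X + t; the wrist camera has in their place "hand_eye" (4x4, takes a point from camera to tool coordinates, whose origin is the TCP and whose axes are the flange's). Camera axes: x right, y down, z forward; pixel columns grow to the right and rows downward; lengths in m; the calibration is good to about 2 mm. A picture is of the moment at which its call begins: read the wrist's pose just before it. calibration takes no time and is no camera call.
- job_done(): hands the job in, once; it reports no verdict.
The state is a dict: "t": time; "q": joint angles; "qd": joint speeds; "joint_efforts": joint torques, N m; "eef_pos": TCP position; "ee_rot": TCP orientation; "force": force on the tool from outside, world axes, zero at the start; "moment": the same for the moment, N m; "width": finger opening in m.
Only numpy, scipy, OpenCV 4.12 (cv2) and the standard library are available. Lean on these libraries where they do the work, as an engineer would, in place of code of your own. Each camera call takes 0.05 s, during which the arm holds its last target.

## Working session

There is one attempt and no reset: what is moved stays moved. The work goes in short steps, Python scripts to look and compute and a tool call to move; the robot and the scene stay as the last step left them, time stands still between calls to the robot, and variables do not carry over. Pictures are saved under pics/ and viewed, and the job is handed in when it is done.

Besides the shell and the picture viewer there is one more tool, called after ">>>" by a JSON object that holds its "api" and its "payload", one argument or row to a line. arm_command: Moves the arm, as the interface text tells. Its arguments: {"type":"object","properties":{"fingers":{"type":"array"},"dp":{"type":"array"},"roll":{"type":"array"},"newtons":{"type":"number"}},"required":["fingers","dp","roll"]}

```bash
mkdir -p pics; python3 - <<'E'
from station import *
import cv2
s=get_state()
print({k:(np.round(v,3).tolist() if hasattr(v,'__len__') else v) for k,v in s.items()} if 'np' in globals() else s)
for n in ("scene","side","wrist"):
    cv2.imwrite(f"pics/{n}0.png",grab_frame(n)); print(n,calibration(n))
E
```

```text
{'t': 0.0, 'q': array([ 1.58511838e+00,  3.59423460e-01,  1.10998117e-02, -3.62913819e-04,
       -1.22412436e+00, -2.88099247e-01]), 'qd': array([-0.00205815, -0.00082345,  0.00075249,  0.00137191, -0.00234802,
       -0.00121043]), 'joint_efforts': array([-6.90718957e-05, -5.82713342e+01,  2.93061268e+01,  6.99731871e+00,
        6.87642954e-03, -1.63073105e-04]), 'eef_pos': array([0.18238933, 0.64939314, 0.22561457]), 'ee_rot': array([ 3.13991211e+00, -1.42236777e-04, -2.73900658e-01]), 'force': array([ 1.35728774,  0.33809985, -0.07408876]), 'moment': array([ 0.02468209, -0.0077076 ,  0.03621817]), 'width': 0.08799847931144117}
scene {'fx': 418.121384604676, 'fy': 418.121384604676, 'cx': 256.90570306464735, 'cy': 186.24107172073855, 'R': array([[ 0.51763345,  0.85559441,  0.00371795],
       [ 0.63263389, -0.3798098 , -0.67492138],
       [-0.57604685,  0.35171398, -0.73788028]]), 't': array([-0.21347338, -0.30081823,  1.666205  ])}
side {'fx': 382.0459587899497, 'fy': 382.0459587899497, 'cx': 250.6639151575374, 'cy': 193.23486731516113, 'R': array([[ 0.80458663, -0.593708  , -0.01229494],
       [-0.46185706, -0.61262126, -0.64139165],
       [ 0.37326721,  0.52173365, -0.76711511]]), 't': array([-0.43453564,  0.25018946,  1.1781114 ])}
wrist {'fx': 270.41163770272, 'fy': 270.41163770272, 'cx': 257.422054221676, 'cy': 188.3424794616431, 'hand_eye': array([[ 4.64093448e-05, -9.68619336e-01, -2.48548948e-01,
         6.51910433e-02],
       [ 9.99999252e-01, -2.58810361e-04,  1.19533007e-03,
         1.25084885e-04],
       [-1.22214686e-03, -2.48548817e-01,  9.68618600e-01,
        -1.59034420e-01],
       [ 0.00000000e+00,  0.00000000e+00,  0.00000000e+00,
         1.00000000e+00]])}
```

View pics/scene0.png

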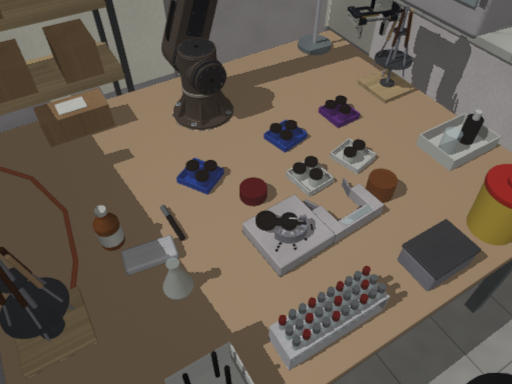

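View pics/side0.png

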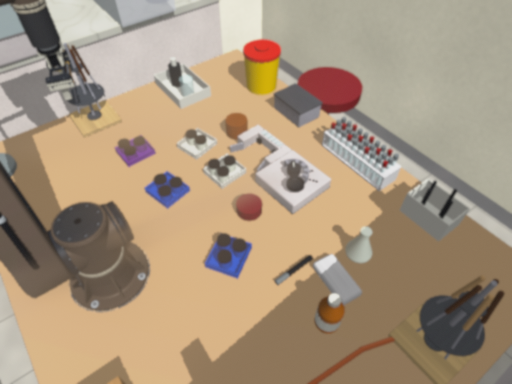

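View pics/wrist0.png

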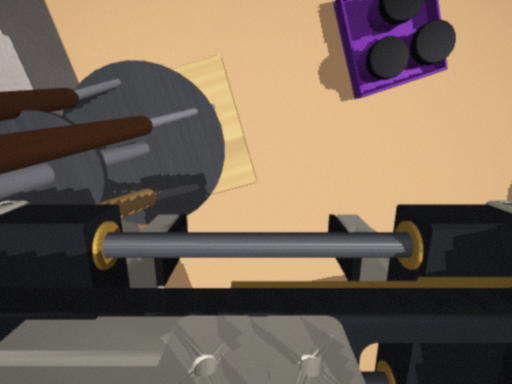

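The scene view shows the white three-jar tray near (310,174), in front of the bay at about (340,205). The two-jar spare is at (353,153) and the pod at (290,232). I'll zoom in to measure.

```bash
python3 - <<'E'
import cv2
a=cv2.imread('pics/scene0.png')[130:280,225:410]; cv2.imwrite('pics/scz.png',cv2.resize(a,None,fx=4,fy=4,interpolation=cv2.INTER_CUBIC))
a=cv2.imread('pics/side0.png')[105:225,165:345]; cv2.imwrite('pics/siz.png',cv2.resize(a,None,fx=4,fy=4,interpolation=cv2.INTER_CUBIC))
E
```

```text
(no output)
```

View pics/scz.png

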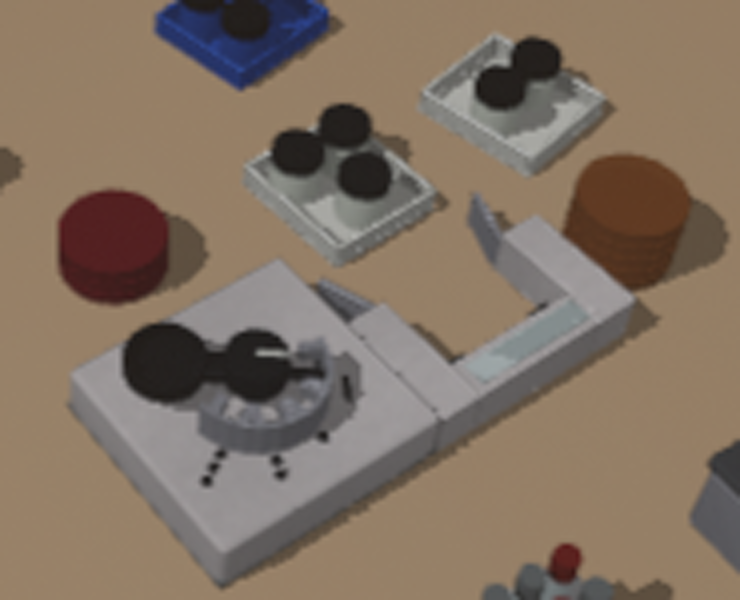

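View pics/siz.png

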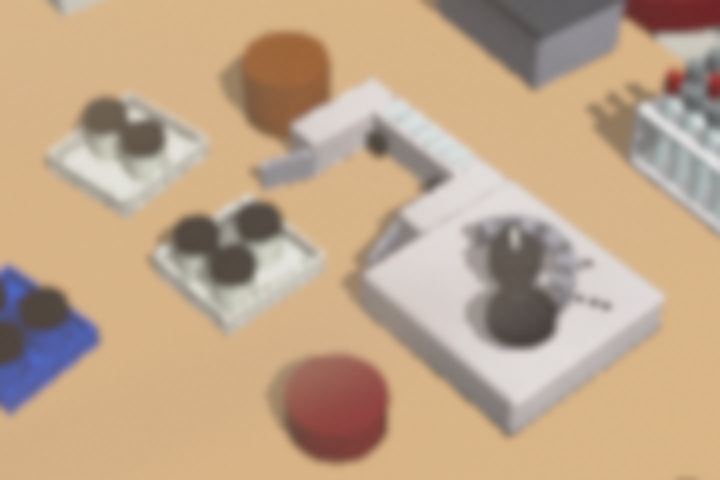

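```bash
cat > h.py <<'E'
import numpy as np, cv2
from station import *
from scipy.optimize import least_squares
C={n:calibration(n) for n in("scene","side")}
def proj(c,X):
    p=np.asarray(X)@c['R'].T+c['t']; return np.c_[c['fx']*p[:,0]/p[:,2]+c['cx'],c['fy']*p[:,1]/p[:,2]+c['cy']]
OFF={'scene':(225,130),'side':(165,105)}
def unz(n,p): return (np.array(p,float)+.5)/4-.5+OFF[n]
def world(p,L):
    c,s=np.cos(p[2]),np.sin(p[2]); L=np.asarray(L,float)
    return np.c_[p[0]+c*L[:,0]-s*L[:,1],p[1]+s*L[:,0]+c*L[:,1],L[:,2]]
def fit(obs,p0):
    f=lambda p:np.concatenate([(proj(C[n],world(p,L))-uv).ravel() for n,L,uv in obs])
    r=least_squares(f,p0,loss='soft_l1'); return r.x,np.round(r.fun.reshape(-1,2),1)
def wproj(c,pos,rpy,X):
    from scipy.spatial.transform import Rotation as Ro
    T=np.eye(4);T[:3,:3]=Ro.from_euler('xyz',rpy).as_matrix();T[:3,3]=pos
    M=np.linalg.inv(T@c['hand_eye']); p=np.asarray(X)@M[:3,:3].T+M[:3,3]
    return np.c_[c['fx']*p[:,0]/p[:,2]+c['cx'],c['fy']*p[:,1]/p[:,2]+c['cy']]
E
python3 - <<'E'
from h import *
Lp=np.array([[-.095,0,.05],[-.095,-.2,.05],[.095,-.2,.05],[.095,0,.05]])
o=[('scene',Lp,unz('scene',[(280,262),(72,380),(222,560),(437,427)])),('side',Lp,unz('side',[(365,280),(515,412),(663,297),(507,183)]))]
r,e=fit(o,[.65,.1,.3]);print('reader',r.round(4),e.tolist())
for k in(0,1): print(fit([o[k]],[.65,.1,.3])[0].round(4))
Lt=np.array([[-.06,-.055,.025],[.06,.055,.025],[.06,-.055,.025]])
o2=[('scene',Lt,unz('scene',[(247,172),(437,188),(340,254)])),('side',np.vstack([Lt,[[-.06,.055,.025]]]),unz('side',[(235,325),(250,200),(322,258),(152,255)]))]
t,e=fit(o2,[.5,.2,.3]);print('tray',t.round(4),e.tolist())
for k in(0,1): print(fit([o2[k]],[.5,.2,.3])[0].round(4))
print('bay',world(r,[[0,.1,0]]),'sel',world(r,[[0,-.1,.05]]))
d=t[:2]-r[:2];c,s=np.cos(r[2]),np.sin(r[2]);print('tray in reader',c*d[0]+s*d[1],-s*d[0]+c*d[1],t[2]-r[2])
# overlay
for n in('scene','side'):
    im=cv2.resize(grab_frame(n),None,fx=4,fy=4,interpolation=cv2.INTER_CUBIC)
    def poly(p,L,col):
        q=(proj(C[n],world(p,L))+.5)*4-.5
        cv2.polylines(im,[q.round().astype(int)],True,col,1)
    poly(r,Lp,(0,0,255)); poly(r,Lp*[1,1,0],(0,0,255))
    poly(r,[[-.015,.161,.045],[-.015,.039,.045],[.06,.039,.045],[.06,.161,.045]],(255,0,0))
    poly(r,[[-.015,.161,0],[-.015,.039,0],[.06,.039,0],[.06,.161,0]],(255,255,0))
    for z in(0,.025): poly(t,[[-.06,-.055,z],[.06,-.055,z],[.06,.055,z],[-.06,.055,z]],(0,200,0))
    a=2.14+0;a=1.0
    w=world(r,[[-.065*np.cos(a),-.1-.065*np.sin(a),.087]]); w0=world(r,[[-.065*np.cos(a)+.031*np.cos(k),-.1-.065*np.sin(a)+.031*np.sin(k),.087] for k in np.linspace(0,6.28,30)])
    q=(proj(C[n],w0)+.5)*4-.5; cv2.polylines(im,[q.round().astype(int)],True,(0,255,255),1); 
    print('well',w)
    x,y=OFF[n]; cv2.imwrite(f'pics/ov_{n}.png',im[4*y:4*y+600,4*x:4*x+760])
E
```

```text
reader [0.6797 0.0373 0.0687] [[-0.6, -1.3], [-2.0, -1.4], [-0.3, -0.1], [1.5, -1.7], [-0.4, -1.1], [1.2, -0.9], [2.6, 0.1], [1.9, -0.9]]
[0.6842 0.0361 0.0627]
[0.6718 0.038  0.0828]
tray [0.5223 0.1373 0.1376] [[-1.5, -0.8], [-0.1, 0.4], [0.2, -0.5], [-0.7, -0.7], [-0.2, -1.1], [1.6, -1.0], [0.4, 1.1]]
[0.5238 0.1374 0.1447]
[0.5199 0.1358 0.121 ]
bay [[0.67279734 0.13701457 0.        ]] sel [[ 0.68653186 -0.06251328  0.05      ]]
tray in reader -0.15013103640810033 0.11064213835811665 0.06884011231849158
well [[ 0.65525121 -0.11949153  0.087     ]]
well [[ 0.65525121 -0.11949153  0.087     ]]
```

View pics/ov_scene.png

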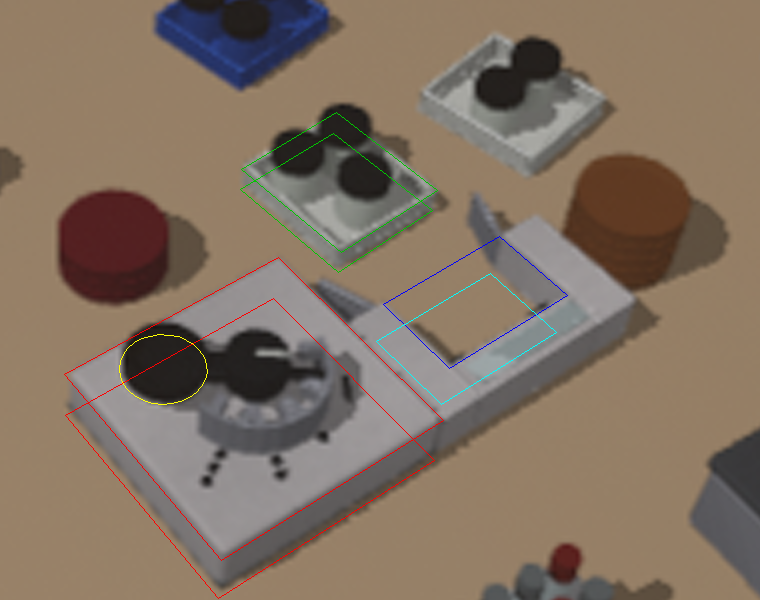

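View pics/ov_side.png

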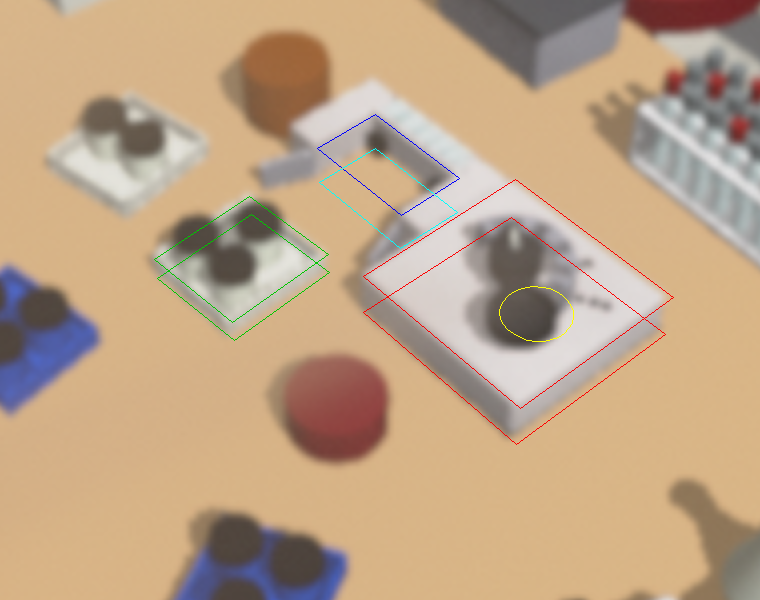

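>>> {"api": "arm_command", "payload": {
  "fingers": [-1,-1,-1,-1,-1,-1,-1,-1],
  "dp": [
    [0.025,-0.045,0.01],
    [0.025,-0.045,0.01],
    [0.025,-0.045,0.01],
    [0.025,-0.045,0.01],
    [0.025,-0.045,0.01],
    [0.025,-0.045,0.01],
    [0.025,-0.045,0.01],
    [0.025,-0.045,0.01]
  ],
  "roll": [0.1,0.1,0.1,0.04,0,0,0,0]
}}

```text
t: 1.05
eef_pos: [0.3709, 0.3027, 0.2986]
ee_rot: [3.135, -0.001, 0.088]
force: [1.7, 0.4, 0.5]
width: 0.0876
```

>>> {"api": "arm_command", "payload": {
  "fingers": [-1,-1,-1,-1,-1,-1],
  "dp": [
    [0.025,-0.045,0.0],
    [0.025,-0.045,0.0],
    [0.025,-0.045,0.0],
    [0.025,-0.045,0.0],
    [0.01,-0.01,0.0],
    [0,0,0]
  ],
  "roll": [0,0,0,0,0,0]
}}

```text
t: 1.65
eef_pos: [0.4785, 0.1118, 0.3019]
ee_rot: [3.139, -0.007, 0.084]
force: [0.1, 0.1, -1.0]
width: 0.0877
```

```bash
python3 - <<'E'
from station import *
import cv2
s=get_state(); print(s['t'],s['eef_pos'],s['ee_rot'],s['force'])
cv2.imwrite('pics/w1.png',cv2.resize(grab_frame('wrist'),(768,576),interpolation=cv2.INTER_CUBIC))
E
```

```text
1.65 [0.47850909 0.11177986 0.30193553] [ 3.13935671 -0.00652359  0.08420141] [ 0.13521107  0.08847451 -0.98313122]
```

View pics/w1.png

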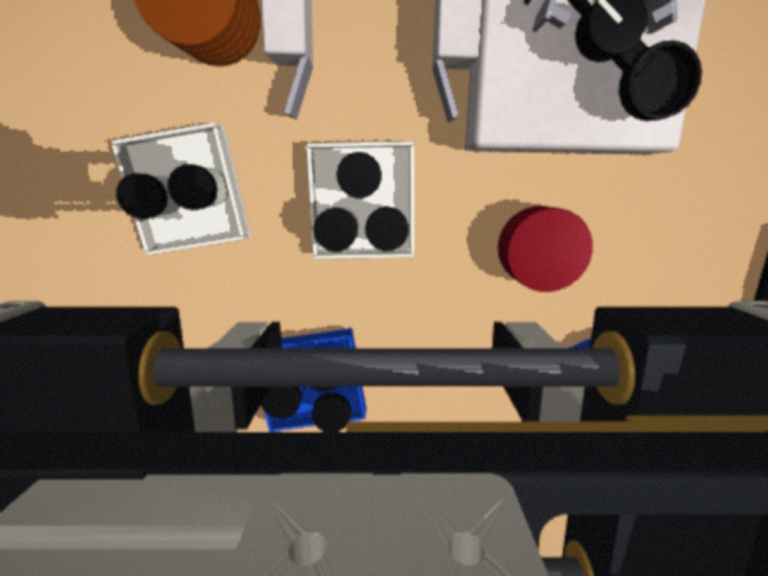

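The tray in front of the bay holds three jars, so it is tray3 and the notch is 3 dots. In the 1.5× picture its rim runs from (308,144) to (412,257). I'll zoom in to fit precisely.

```bash
python3 - <<'E'
import cv2
a=cv2.resize(cv2.imread('pics/w1.png'),(512,384),interpolation=cv2.INTER_AREA)
from station import *
a=grab_frame('wrist'); cv2.imwrite('pics/w1raw.png',a)
cv2.imwrite('pics/w1a.png',cv2.resize(a[0:180,170:330],None,fx=4,fy=4,interpolation=cv2.INTER_CUBIC)[:600])
cv2.imwrite('pics/w1b.png',cv2.resize(a[0:120,280:480],None,fx=4,fy=4,interpolation=cv2.INTER_CUBIC))
s=get_state(); print(s['t'],s['eef_pos'],s['ee_rot'])
E
```

```text
1.75 [0.4776106  0.11321255 0.3019397 ] [ 3.13957542 -0.00637202  0.08602527]
```

View pics/w1a.png

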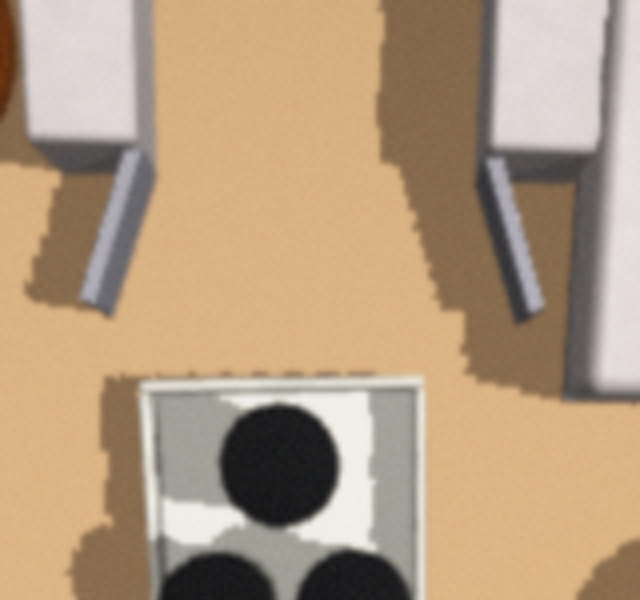

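View pics/w1b.png

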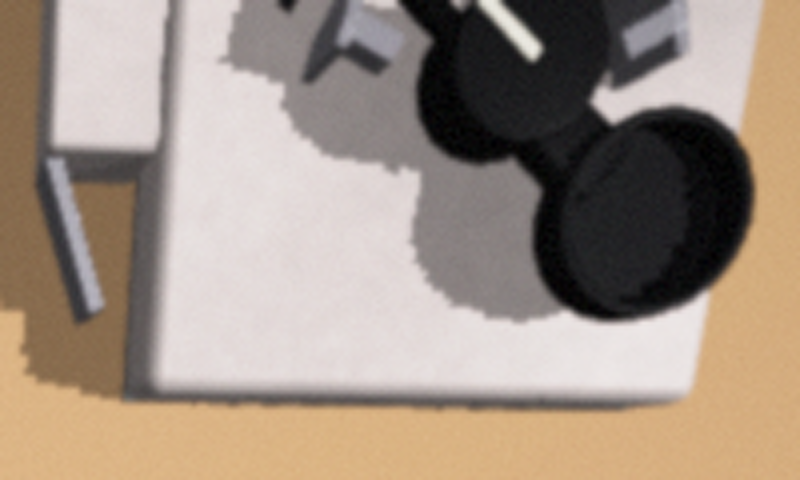

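```bash
cat >> h.py <<'E'
def wfit(c,pos,rpy,L,uv,p0):
    f=lambda p:(wproj(c,pos,rpy,world(p,L))-uv).ravel()
    r=least_squares(f,p0,loss='soft_l1'); return r.x,np.round(r.fun.reshape(-1,2),1)
def rel(r,t):
    d=t[:2]-r[:2];c,s=np.cos(r[2]),np.sin(r[2]);return np.array([c*d[0]+s*d[1],-s*d[0]+c*d[1],t[2]-r[2]])
E
python3 - <<'E'
from h import *
c=calibration('wrist'); pos=[0.4776106,0.11321255,0.3019397]; rpy=[3.13957542,-0.00637202,0.08602527]
A=lambda L:(np.array(L,float)+.5)/4-.5+[170,0]
B=lambda L:(np.array(L,float)+.5)/4-.5+[280,0]
L=np.array([[-.095,0,.05],[-.095,-.2,.05],[-.015,.039,.045],[-.015,.161,.045],[-.095,0,0]])
uv=np.vstack([B([(150,390),(692,394)]),A([(490,150),(137,139)]),B([(124,400)])])
r,e=wfit(c,pos,rpy,L,uv,[.68,.037,.07]);print(r.round(4),e.tolist())
Lt=np.array([[.06,.055,.025],[.06,-.055,.025],[-.06,-.055,.025],[-.06,.055,.025]])
ut=np.vstack([A([(141,383),(423,378)]),(np.array([[412.5,257],[315,257.5]])+.5)/1.5-.5])
t,e=wfit(c,pos,rpy,Lt,ut,[.52,.137,.1]);print(t.round(4),e.tolist())
print('rel',rel(r,t).round(4)); print('bay',world(r,[[0,.1,0]]).round(4),'sel',world(r,[[0,-.1,.05]]).round(4))
im=cv2.resize(cv2.imread('pics/w1raw.png'),None,fx=2,fy=2,interpolation=cv2.INTER_CUBIC)
def poly(p,L,col):
    q=(wproj(c,pos,rpy,world(p,L))+.5)*2-.5; cv2.polylines(im,[q.round().astype(int)],True,col,1)
for z in(0,.05): poly(r,[[-.095,0,z],[-.095,-.2,z],[.095,-.2,z],[.095,0,z]],(0,0,255))
for z in(0,.045):poly(r,[[-.015,.161,z],[-.015,.039,z],[.06,.039,z],[.06,.161,z]],(255,0,0))
poly(r,[[-.065,.1795,.035],[-.065,.0205,.035],[-.015,.039,.035],[-.015,.161,.035]],(255,0,255))
for z in(0,.025):poly(t,[[-.06,-.055,z],[.06,-.055,z],[.06,.055,z],[-.06,.055,z]],(0,200,0))
for a in (1.0,1.14,.78):
    for R in(.031,.027):poly(r,[[-.065*np.cos(a)+R*np.cos(k),-.1-.065*np.sin(a)+R*np.sin(k),.087] for k in np.linspace(0,6.2,30)],(0,255,255))
cv2.imwrite('pics/ov1.png',im[:380,200:980])
E
```

```text
[0.677  0.0424 0.0732] [[-0.4, -0.3], [1.8, 0.7], [-0.3, -0.8], [0.2, 0.6], [-0.5, -0.1]]
[0.5184 0.1418 0.0993] [[-0.6, -0.4], [0.7, -0.1], [1.0, 0.1], [-1.1, 0.7]]
rel [-0.151   0.1107  0.0261]
bay [[0.6697 0.1422 0.    ]] sel [[ 0.6844 -0.0573  0.05  ]]
```

View pics/ov1.png

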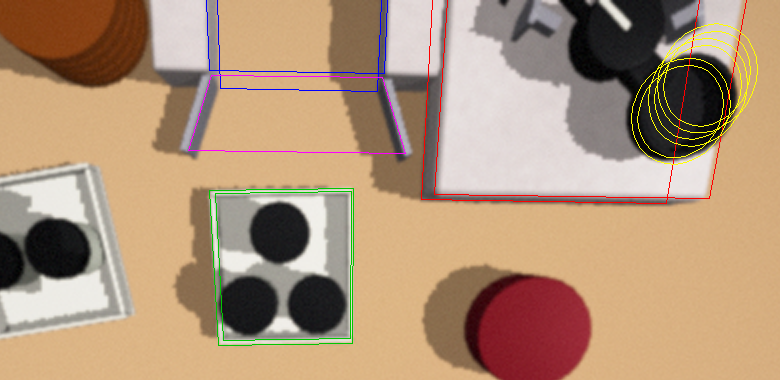

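>>> {"api": "arm_command", "payload": {
  "fingers": [1,1,1,1,1,1,1,1],
  "dp": [
    [0.012,0.04,0],
    [0.011,0.04,-0.02],
    [0.011,0.036,-0.04],
    [0,0,-0.05],
    [0,0,-0.05],
    [0,0,-0.04],
    [0,0,-0.02],
    [0,0,0]
  ],
  "roll": [-0.013,0,0,0,0,0,0,0],
  "newtons": 20
}}

```text
t: 2.55
eef_pos: [0.5049, 0.2406, 0.0812]
ee_rot: [-3.138, -0.014, 0.085]
force: [-0.2, 0.3, 0.6]
width: 0.0294
```

```bash
python3 - <<'E'
from h import *
import station
print([k for k in dir(station) if not k.startswith('__')][:40], globals().get('hold_point_z'))
s=get_state(); print(s['t'],s['eef_pos'],s['ee_rot'],s['width'])
r=np.array([.677,.0424,.0732]); print(rel(r,np.array([*s['eef_pos'][:2],s['ee_rot'][2]])))
a=grab_frame('wrist');cv2.imwrite('pics/w2.png',cv2.resize(a,(768,576)))
E
```

```text
['Unreachable', 'calibration', 'get_state', 'grab_frame', 'hold_point_z', 'job_done'] 0.0188
2.55 [0.50488146 0.2405517  0.0811619 ] [-3.1382325  -0.01364891  0.08546769] 0.02937663396879376
[-0.15716587  0.21020889  0.01226769]
```

View pics/w2.png

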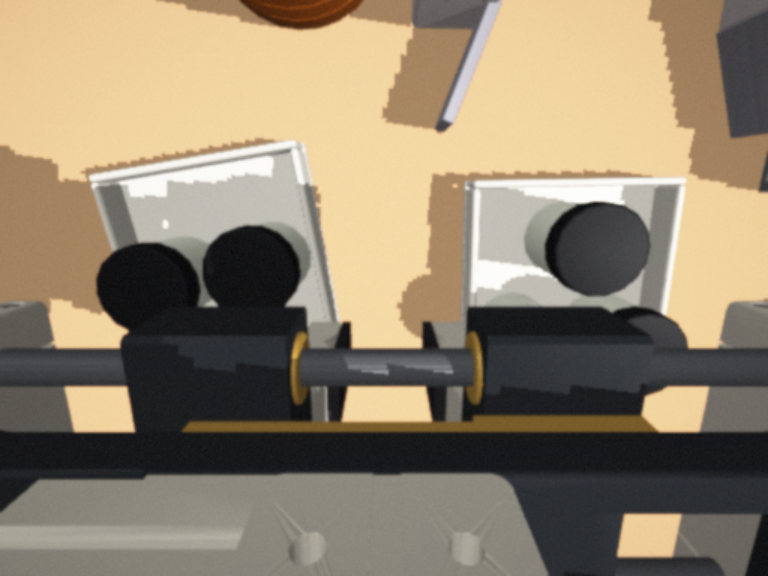

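>>> {"api": "arm_command", "payload": {
  "fingers": [1,1,1,1,1,1],
  "dp": [
    [0.005,-0.012,0],
    [0,0,0],
    [0,0,0],
    [0,0,-0.03],
    [0,0,-0.02],
    [0,0,-0.008]
  ],
  "roll": [-0.01,0,0,0,0,0]
}}

```text
t: 3.2
eef_pos: [0.5161, 0.2341, 0.034]
ee_rot: [-3.126, -0.031, 0.078]
force: [0.3, 0.4, 0.3]
width: 0.0003
```

```bash
cat > st.py <<'E'
from h import *
s=get_state(); r=np.array([.677,.0424,.0732])
print(s['t'],s['eef_pos'].round(4),s['ee_rot'].round(3),s['width'],s['force'].round(1),'rel',rel(r,np.array([*s['eef_pos'][:2],s['ee_rot'][2]])).round(4))
E
python3 st.py
```

```text
3.2 [0.5161 0.2341 0.034 ] [-3.126 -0.031  0.078] 0.00030713942573349257 [0.3 0.4 0.3] rel [-0.1465  0.203   0.0044]
```

>>> {"api": "arm_command", "payload": {
  "fingers": [1,1,1,1],
  "dp": [
    [0,0,-0.012],
    [0,0,-0.006],
    [0,-0.002,0],
    [0,0,0]
  ],
  "roll": [0,0,0,0]
}}

```text
t: 3.6
eef_pos: [0.5171, 0.2326, 0.0165]
ee_rot: [-3.125, -0.033, 0.078]
force: [0.2, -0.8, -0.3]
width: 0.0002
```

```bash
python3 st.py
```

```text
3.6 [0.5171 0.2326 0.0165] [-3.125 -0.033  0.078] 0.00016714919144338573 [ 0.2 -0.8 -0.3] rel [-0.1455  0.2014  0.0044]
```

>>> {"api": "arm_command", "payload": {
  "fingers": [1,1,1,1],
  "dp": [
    [0,-0.006,0],
    [0.001,-0.006,0],
    [0,-0.004,0],
    [0,0,0]
  ],
  "roll": [0,0,0,0]
}}

```text
t: 4.0
eef_pos: [0.5189, 0.2157, 0.0181]
ee_rot: [-3.124, -0.035, 0.078]
force: [0.1, -0.7, -0.2]
width: 0.0004
```

```bash
python3 st.py
```

```text
4.0 [0.5189 0.2157 0.0181] [-3.124 -0.035  0.078] 0.00043307073070329765 [ 0.1 -0.7 -0.2] rel [-0.145   0.1844  0.0045]
```

>>> {"api": "arm_command", "payload": {
  "fingers": [1,1,1],
  "dp": [
    [0,-0.003,-0.002],
    [0,-0.003,-0.001],
    [0,0,0]
  ],
  "roll": [0,0,0]
}}

```text
t: 4.3
eef_pos: [0.5199, 0.21, 0.0157]
ee_rot: [-3.122, -0.037, 0.078]
force: [0.3, 0.3, 1.3]
width: 0.0005
```

```bash
python3 st.py; python3 - <<'E'
from h import *
a=grab_frame('wrist');cv2.imwrite('pics/w3.png',cv2.resize(a,(768,576)))
E
```

```text
4.3 [0.5199 0.21   0.0157] [-3.122 -0.037  0.078] 0.00047320359321175414 [0.3 0.3 1.3] rel [-0.1444  0.1786  0.0045]
```

View pics/w3.png

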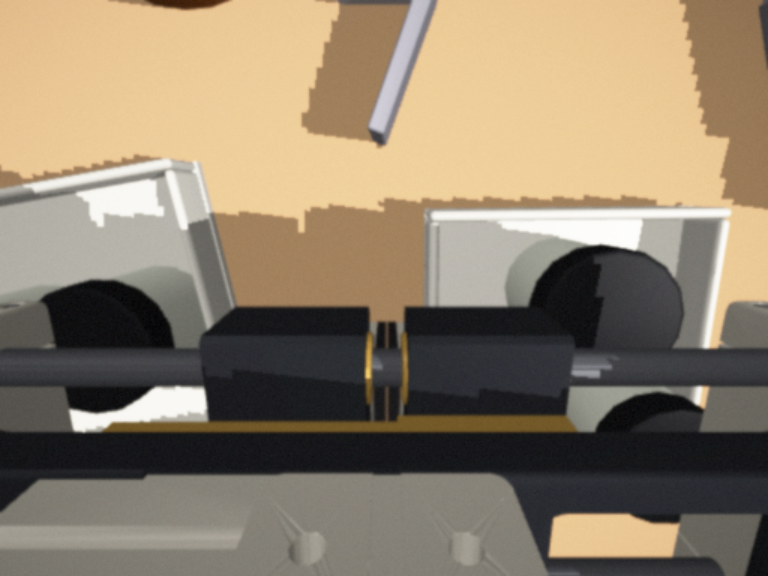

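>>> {"api": "arm_command", "payload": {
  "fingers": [1,1,1,1,1],
  "dp": [
    [-0.002,-0.004,-0.001],
    [0,-0.004,-0.001],
    [0,-0.003,0],
    [0,-0.003,0],
    [0,0,0]
  ],
  "roll": [0,0,0,0,0]
}}

```text
t: 4.85
eef_pos: [0.5186, 0.1962, 0.0139]
ee_rot: [-3.121, -0.039, 0.079]
force: [0.4, 1.3, 0.8]
width: 0.0007
```

```bash
python3 st.py; python3 - <<'E'
from h import *
a=grab_frame('wrist');cv2.imwrite('pics/w4.png',cv2.resize(a,(768,576)))
E
```

```text
4.85 [0.5186 0.1962 0.0139] [-3.121 -0.039  0.079] 0.0007146813364183614 [0.4 1.3 0.8] rel [-0.1468  0.165   0.0055]
```

View pics/w4.png

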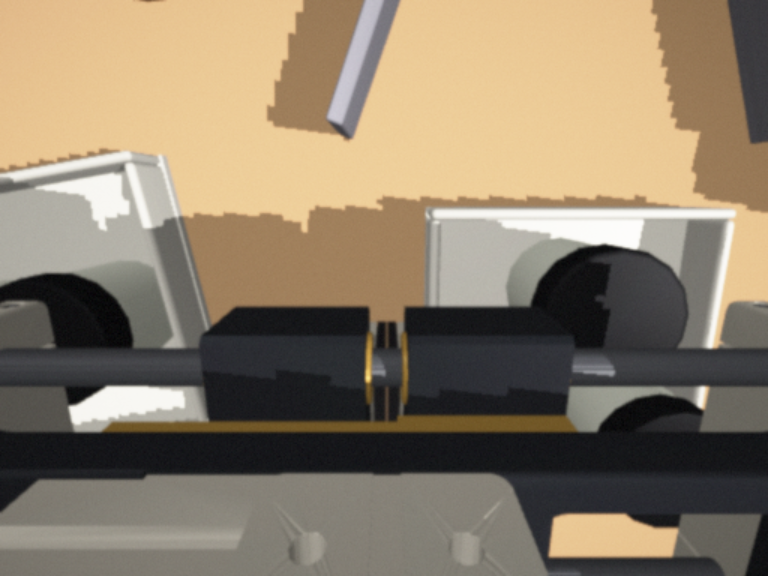

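The tray moved along with the gripper from about y=0.187, so it has probably gone slightly too far. I'll back off, rise and re-measure.

>>> {"api": "arm_command", "payload": {
  "fingers": [1,1,1,1,1,1,1,1],
  "dp": [
    [0,0.008,0],
    [0,0.004,0.01],
    [-0.005,-0.005,0.04],
    [-0.01,-0.015,0.045],
    [-0.01,-0.02,0.045],
    [-0.01,-0.02,0.04],
    [-0.005,-0.01,0.03],
    [0,0,0]
  ],
  "roll": [0,0,0,0,0,0,0,0]
}}

```text
t: 5.7
eef_pos: [0.4733, 0.135, 0.2329]
ee_rot: [-3.128, -0.033, 0.081]
force: [-0.0, 1.0, -0.0]
width: 0.0005
```

```bash
python3 st.py; python3 - <<'E'
from h import *
s=get_state();a=grab_frame('wrist');cv2.imwrite('pics/w5.png',cv2.resize(a,None,fx=3,fy=3,interpolation=cv2.INTER_CUBIC)[:580,380:1170])
print(s['eef_pos'].tolist(),s['ee_rot'].tolist())
E
```

```text
5.7 [0.4733 0.135  0.2329] [-3.128 -0.033  0.081] 0.00048284359061321995 [-0.  1. -0.] rel [-0.1964  0.1073  0.0076]
[0.47327752400545775, 0.13504546508678147, 0.2329348364631122] [-3.127541409255511, -0.03341657363766504, 0.08077296155548752]
```

View pics/w5.png

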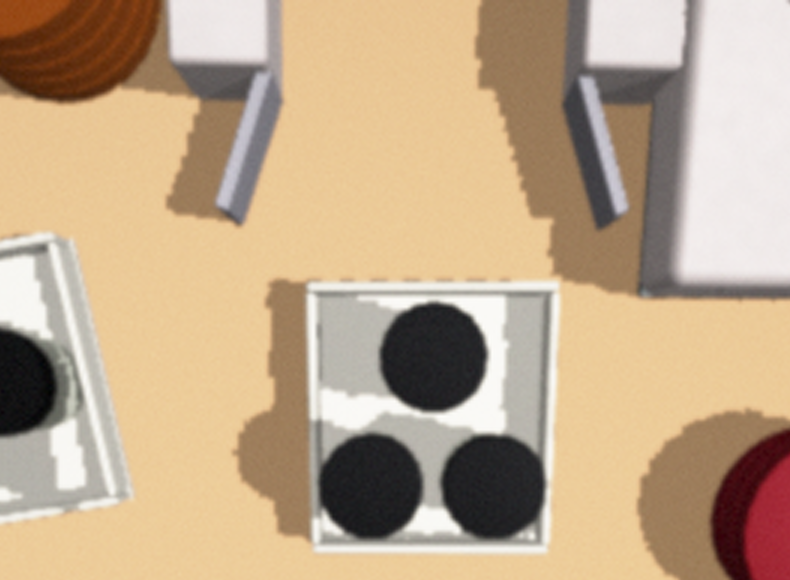

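```bash
python3 - <<'E'
from h import *
c=calibration('wrist'); pos=[0.47327752,0.13504547,0.23293484]; rpy=[-3.12754141,-0.03341657,0.08077296]
A=lambda L:(np.array(L,float)+380.5)/3-.5
def A(L):
    L=np.array(L,float)+[380,0]; return (L+.5)/3-.5
L=np.array([[-.095,0,.05],[-.015,.039,.045],[-.015,.161,.045],[-.095,0,0]])
r,e=wfit(c,pos,rpy,L,A([(675,287),(586,67),(268,65),(640,298)]),[.68,.037,.07]);print(r.round(4),e.tolist())
Lt=np.array([[.06,.055,.025],[.06,-.055,.025],[-.06,-.055,.025],[-.06,.055,.025]])
t,e=wfit(c,pos,rpy,Lt,A([(307,283),(558,283),(548,552),(313,552)]),[.52,.137,.1]);print(t.round(4),e.tolist())
print('rel',rel(r,t).round(4)); print('relold',rel(np.array([.677,.0424,.0732]),t).round(4))
tips=wproj(c,pos,rpy,world(r,[[-.065,.1795,0],[-.065,.0205,0]])); print((tips+.5)*3-.5-[380,0])
E
```

```text
[0.6764 0.0401 0.0707] [[-0.4, -0.8], [0.0, 0.3], [1.1, 0.3], [-0.5, -0.0]]
[0.5183 0.1245 0.0828] [[-0.5, -0.3], [0.7, -0.6], [0.3, 0.6], [-0.4, 0.5]]
rel [-0.1517  0.0954  0.0121]
relold [-0.1523  0.0935  0.0096]
[[248.94746169 225.16774155]
 [598.34702199 228.22062029]]
```

>>> {"api": "arm_command", "payload": {
  "fingers": [-0.36,-0.36,-0.36,-0.36,-0.36,-0.36,-0.36,-0.36],
  "dp": [
    [-0.02,-0.008,-0.01],
    [-0.02,-0.008,-0.02],
    [0,0,-0.035],
    [0,0,-0.035],
    [0,0,-0.035],
    [0,0,-0.025],
    [0,0,-0.012],
    [0,0,0]
  ],
  "roll": [-0.009,0,0,0,0,0,0,0]
}}

```text
t: 6.55
eef_pos: [0.4267, 0.1179, 0.0508]
ee_rot: [-3.131, -0.026, 0.072]
force: [-0.6, 0.5, 0.4]
width: 0.0573
```

```bash
sed -i 's/r=np.array(.*$/r=np.array([.6767,.0413,.072])/' st.py; python3 st.py
```

```text
6.55 [0.4267 0.1179 0.0508] [-3.131 -0.026  0.072] 0.05732839453496086 [-0.6  0.5  0.4] rel [-2.438e-01  9.440e-02  1.000e-04]
```

>>> {"api": "arm_command", "payload": {
  "fingers": [-0.36,-0.36,-0.36,-0.36,-0.36,-0.36,-0.36],
  "dp": [
    [0,0,-0.02],
    [0,0,-0.014],
    [0,0,-0.002],
    [0.01,0.001,0],
    [0.01,0.001,0],
    [0.01,0.001,0],
    [0,0,0]
  ],
  "roll": [0,0,0,0,0,0,0]
}}

```text
t: 7.25
eef_pos: [0.4606, 0.123, 0.0165]
ee_rot: [-3.132, -0.026, 0.075]
force: [0.4, 0.5, -0.0]
width: 0.0594
```

```bash
python3 st.py; python3 - <<'E'
from h import *
cv2.imwrite('pics/w6.png',cv2.resize(grab_frame('wrist'),(768,576)))
E
```

```text
7.25 [0.4606 0.123  0.0165] [-3.132 -0.026  0.075] 0.05942650627303479 [ 0.4  0.5 -0. ] rel [-0.2097  0.097   0.0027]
```

View pics/w6.png

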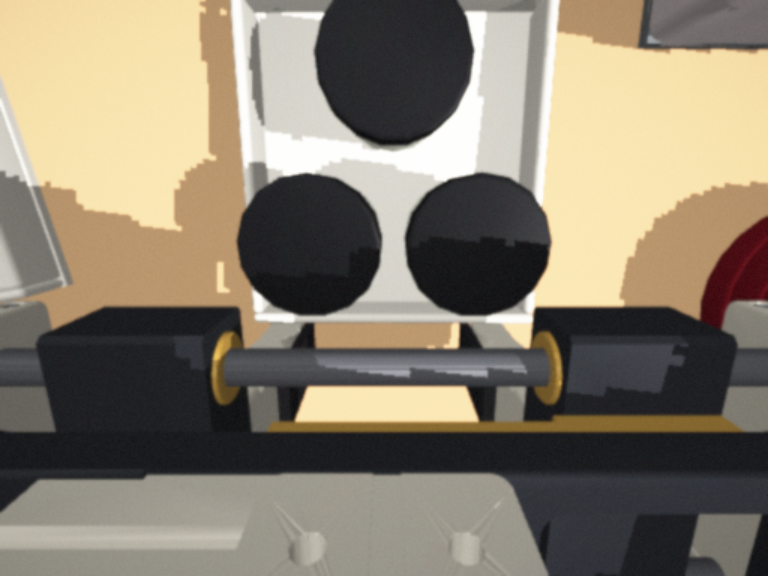

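>>> {"api": "arm_command", "payload": {
  "fingers": [-0.36,-0.36,-0.36,-0.36,-0.36,-0.36],
  "dp": [
    [0.01,0.001,-0.001],
    [0.015,0.0014,-0.001],
    [0.015,0.0014,0],
    [0.015,0.0014,0],
    [0.01,0.001,0],
    [0,0,0]
  ],
  "roll": [0,0,0,0,0,0]
}}

```text
t: 7.9
eef_pos: [0.5255, 0.1271, 0.0147]
ee_rot: [-3.133, -0.022, 0.073]
force: [-0.3, 0.2, 0.3]
width: 0.0598
```

```bash
python3 st.py; python3 - <<'E'
from h import *
cv2.imwrite('pics/w7.png',cv2.resize(grab_frame('wrist'),(768,576)))
a=grab_frame('scene')[130:280,225:410]; cv2.imwrite('pics/sc7.png',cv2.resize(a,None,fx=4,fy=4,interpolation=cv2.INTER_CUBIC))
E
```

```text
7.9 [0.5255 0.1271 0.0147] [-3.133 -0.022  0.073] 0.05981097403601739 [-0.3  0.2  0.3] rel [-0.1446  0.0964  0.0006]
```

View pics/w7.png

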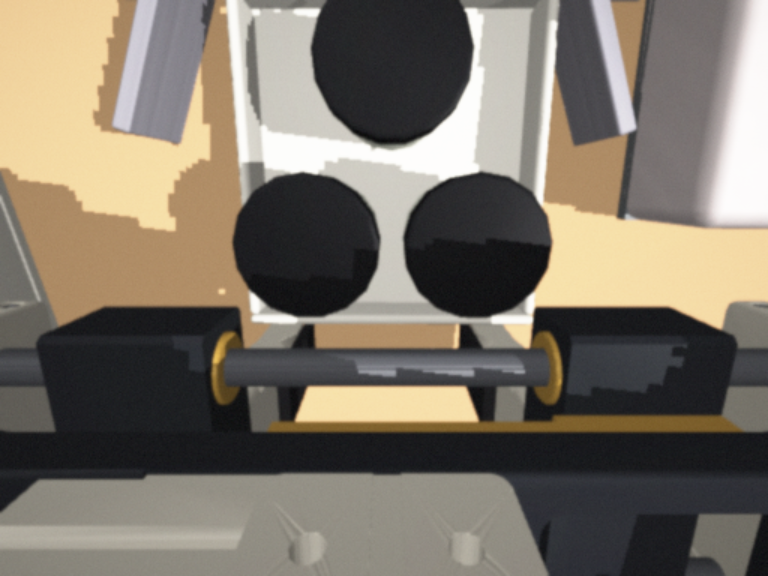

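View pics/sc7.png

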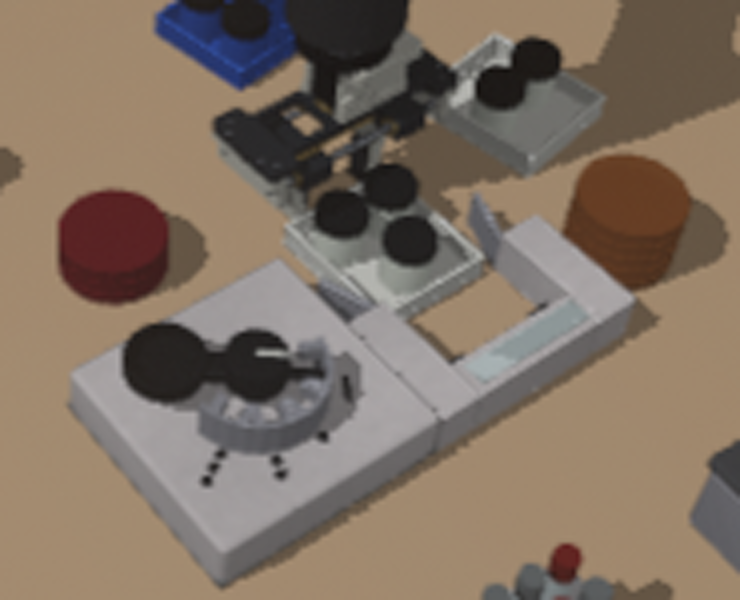

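>>> {"api": "arm_command", "payload": {
  "fingers": [-0.36,-0.36,-0.36,-0.36,-0.36],
  "dp": [
    [0.01,0.003,0],
    [0.01,0.003,0],
    [0.01,0.002,0],
    [0.008,0.001,0],
    [0,0,0]
  ],
  "roll": [0,0,0,0,0]
}}

```text
t: 8.5
eef_pos: [0.5635, 0.1361, 0.0146]
ee_rot: [-3.134, -0.02, 0.073]
force: [0.1, -0.9, -0.1]
width: 0.06
```

```bash
python3 st.py; python3 - <<'E'
from h import *
cv2.imwrite('pics/w8.png',cv2.resize(grab_frame('wrist'),(768,576)))
E
```

```text
8.5 [0.5635 0.1361 0.0146] [-3.134 -0.02   0.073] 0.0599756539761555 [ 0.1 -0.9 -0.1] rel [-0.1061  0.1027  0.0011]
```

View pics/w8.png

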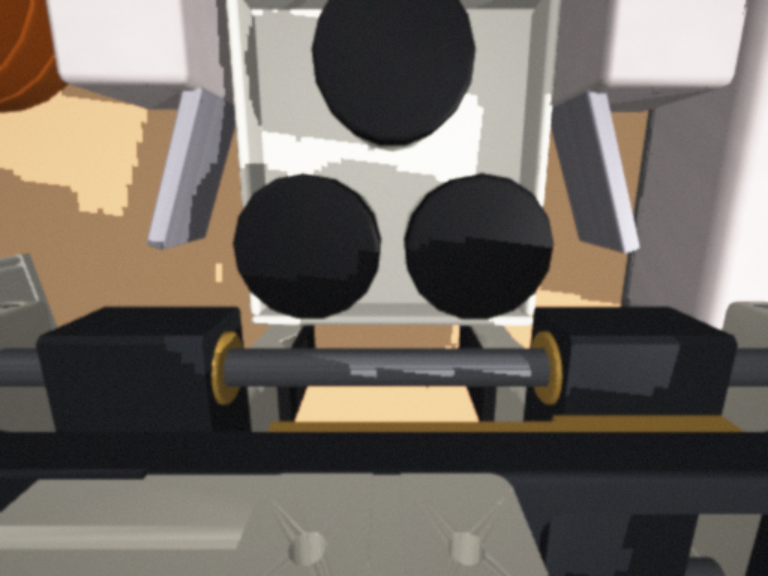

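>>> {"api": "arm_command", "payload": {
  "fingers": [-0.36,-0.36,-0.36,-0.36],
  "dp": [
    [0.008,0.0003,0],
    [0.008,0.0005,0],
    [0.008,0.0005,0],
    [0.004,0.0003,0]
  ],
  "roll": [0,0,0,0]
}}

```text
t: 8.95
eef_pos: [0.5918, 0.1373, 0.0144]
ee_rot: [-3.134, -0.018, 0.073]
force: [-3.2, -0.1, 2.2]
width: 0.0595
```

>>> {"api": "arm_command", "payload": {
  "fingers": [-0.36,-0.36],
  "dp": [
    [0.004,0.0003,0],
    [0.003,0,0]
  ],
  "roll": [0,0]
}}

```text
t: 9.15
eef_pos: [0.5994, 0.1374, 0.0143]
ee_rot: [-3.135, -0.017, 0.073]
force: [-3.1, -0.4, 2.8]
width: 0.0597
```

```bash
python3 st.py; python3 - <<'E'
from h import *
cv2.imwrite('pics/w9.png',cv2.resize(grab_frame('wrist'),(768,576)))
E
```

```text
9.15 [0.5994 0.1374 0.0143] [-3.135 -0.017  0.073] 0.059680659127728894 [-3.1 -0.4  2.8] rel [-0.0702  0.1014  0.0007]
```

View pics/w9.png

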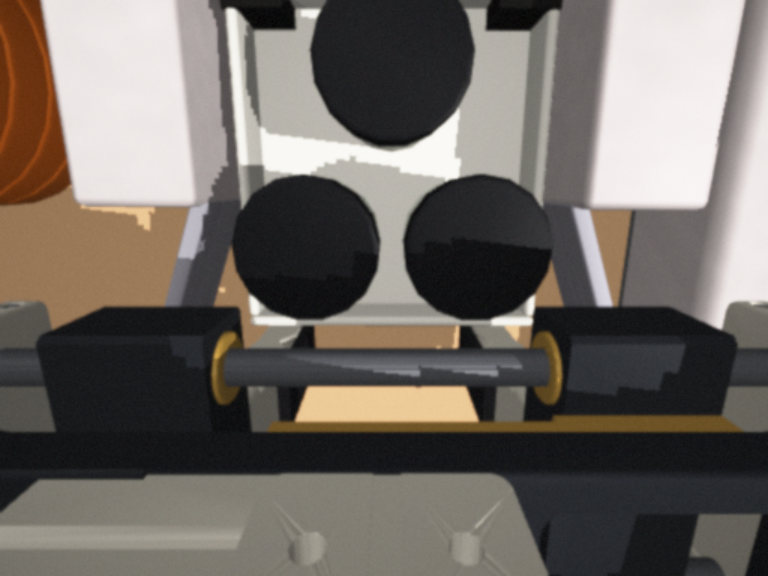

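Nearly home: black stops show at the back corners (about (260,15) and (520,15)), and the force is only sliding friction. I'll push on in small steps until it rises.

>>> {"api": "arm_command", "payload": {
  "fingers": [-0.36,-0.36],
  "dp": [
    [0.003,0,0],
    [0.002,0,0]
  ],
  "roll": [0,0]
}}

```text
t: 9.4
eef_pos: [0.6001, 0.1367, 0.0135]
ee_rot: [-3.136, -0.009, 0.072]
force: [-8.8, 2.9, 5.5]
width: 0.0595
```

>>> {"api": "arm_command", "payload": {
  "fingers": [-0.36,-0.36],
  "dp": [
    [0.002,0,0],
    [0.002,0,0]
  ],
  "roll": [0,0]
}}

```text
t: 9.6
eef_pos: [0.6001, 0.1363, 0.013]
ee_rot: [-3.137, -0.003, 0.072]
force: [-9.3, 1.7, 6.4]
width: 0.0598
```

>>> {"api": "arm_command", "payload": {
  "fingers": [-0.36,-0.36,-0.36],
  "dp": [
    [0.005,0,0.001],
    [0.005,0,0.001],
    [0.005,0,0]
  ],
  "roll": [0,0,0]
}}

```text
t: 9.9
eef_pos: [0.6, 0.1358, 0.0126]
ee_rot: [-3.139, 0.022, 0.071]
force: [-19.7, 4.1, 15.3]
width: 0.0593
```

```bash
python3 st.py; python3 - <<'E'
from h import *
cv2.imwrite('pics/w10.png',cv2.resize(grab_frame('wrist'),(768,576)))
E
```

```text
9.9 [0.6    0.1358 0.0126] [-3.139  0.022  0.071] 0.0593157961160666 [-19.7   4.1  15.3] rel [-0.0697  0.0998 -0.0015]
```

View pics/w10.png

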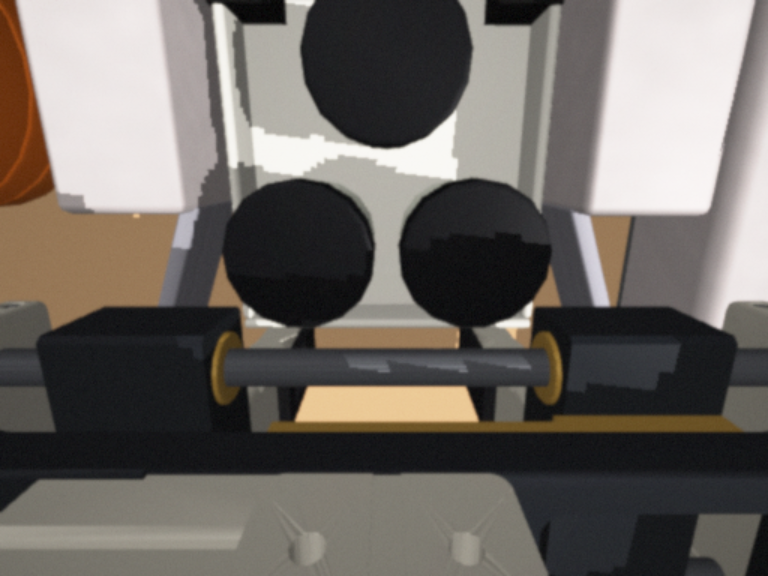

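Hard stop at the predicted home x (tool at reader x -0.0695, 20 N), so the tray is home. I'll back off, rise and look at the selector.

>>> {"api": "arm_command", "payload": {
  "fingers": [-0.36,-0.36,-0.36,-0.36,-0.36,-0.36,-0.36,-0.36],
  "dp": [
    [-0.015,-0.001,0],
    [-0.02,-0.0015,0],
    [-0.015,-0.001,0.02],
    [0,0,0.04],
    [0,0,0.04],
    [0,0,0.04],
    [0,0,0.04],
    [0,0,0.02]
  ],
  "roll": [0,0,0,0,0,0,0,0]
}}

```text
t: 10.75
eef_pos: [0.5473, 0.1321, 0.2177]
ee_rot: [-3.14, 0.022, 0.073]
force: [0.8, -0.1, 0.6]
width: 0.0597
```

>>> {"api": "arm_command", "payload": {
  "fingers": [1,1,1,1,1,1,1],
  "dp": [
    [0.01,-0.03,0.02],
    [0.01,-0.03,0.02],
    [0.01,-0.03,0],
    [0.01,-0.03,0],
    [0,-0.03,0],
    [0,-0.02,0],
    [0,0,0]
  ],
  "roll": [0,0,0,0,0,0,0]
}}

```text
t: 11.45
eef_pos: [0.594, -0.0422, 0.2684]
ee_rot: [-3.136, 0.001, 0.077]
force: [-0.2, 0.1, -0.1]
width: 0.0091
```

```bash
python3 st.py; python3 - <<'E'
from h import *
s=get_state();a=grab_frame('wrist'); print(s['eef_pos'].tolist(),s['ee_rot'].tolist()); cv2.imwrite('pics/w11raw.png',a)
cv2.imwrite('pics/w11.png',cv2.resize(a,(768,576),interpolation=cv2.INTER_CUBIC))
E
```

```text
11.45 [ 0.594  -0.0422  0.2684] [-3.136e+00  1.000e-03  7.700e-02] 0.009050769369950223 [-0.2  0.1 -0.1] rel [-0.0885 -0.0773  0.0053]
[0.5940191358420264, -0.042178917261171144, 0.26839050197378034] [-3.136076445404437, 0.0006621433704081525, 0.07728783777021264]
```

View pics/w11.png

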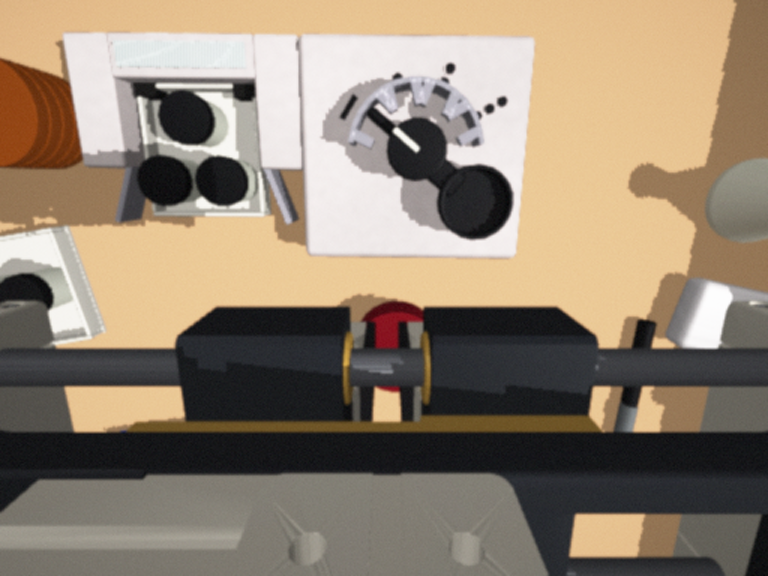

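The picture shows the tray home in the bay against the back. The selector cup is at (475,202), its hub at (416,148), and the pod's corners lie at (302,38), (534,38), (517,257) and (308,255).

```bash
python3 - <<'E'
from h import *
c=calibration('wrist'); pos=[0.59401914,-0.04217892,0.2683905]; rpy=[-3.13607645,0.00066214,0.07728784]
U=lambda L:(np.array(L,float)+.5)/1.5-.5
L=np.array([[.095,0,.05],[.095,-.2,.05],[-.095,-.2,.05],[-.095,0,.05]])
r,e=wfit(c,pos,rpy,L,U([(302,37),(534,38),(517,256),(309,254)]),[.68,.04,.07]);print(r.round(4),e.tolist())
# well centre at z .087
f=lambda p:(wproj(c,pos,rpy,[[p[0],p[1],.087]])-U([(475.5,202)]))[0]
w=least_squares(f,[.65,-.1]).x
print('well',w.round(4))
for rr in (r,np.array([.6767,.0413,.072])):
    ax=world(rr,[[0,-.1,.05]])[0,:2]; d=w-ax; a=np.arctan2(d[1],d[0])-rr[2]
    print('axis',ax.round(4),'rad',np.hypot(*d).round(4),'a',(a+np.pi).round(3) )
im=cv2.resize(cv2.imread('pics/w11raw.png'),None,fx=3,fy=3,interpolation=cv2.INTER_CUBIC)
def poly(p,L,col,cl=True):
    q=(wproj(c,pos,rpy,world(p,L))+.5)*3-.5; cv2.polylines(im,[q.round().astype(int)],cl,col,1)
for z in(0,.05): poly(r,L*[1,1,0]+[0,0,z],(0,0,255))
k=np.linspace(0,6.28,40)
a=1.0
for R,z in((.031,.087),(.027,.087),(.027,.075)):poly(r,np.c_[-.065*np.cos(a)+R*np.cos(k),-.1-.065*np.sin(a)+R*np.sin(k),k*0+z],(0,255,255))
poly(r,np.c_[.055*np.cos(k),-.1+.055*np.sin(k),k*0+.082],(255,255,0))
cv2.imwrite('pics/ov11.png',im[40:560,560:1120])
E
```

```text
[0.6731 0.0396 0.0713] [[-2.9, -0.9], [3.0, -0.8], [1.0, 3.7], [-1.1, 4.1]]
well [ 0.6458 -0.1108]
axis [ 0.6802 -0.0601] rad 0.0612 a 0.904
axis [ 0.6839 -0.0584] rad 0.0647 a 0.87
```

View pics/ov11.png

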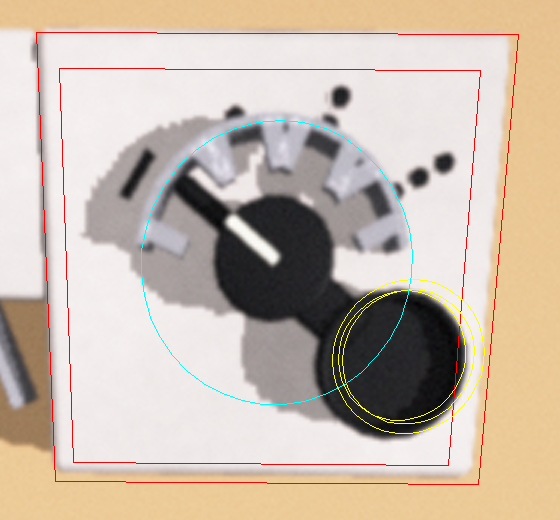

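>>> {"api": "arm_command", "payload": {
  "fingers": [1,1,1,1,1,1,1,1],
  "dp": [
    [0.014,-0.018,-0.01],
    [0.014,-0.018,-0.02],
    [0.014,-0.018,-0.025],
    [0.008,-0.012,-0.025],
    [0,0,-0.03],
    [0,0,-0.025],
    [0,0,-0.015],
    [0,0,0]
  ],
  "roll": [0,0,0,0,0,0,0,0]
}}

```text
t: 12.3
eef_pos: [0.6496, -0.1029, 0.1154]
ee_rot: [-3.135, -0.01, 0.083]
force: [-0.3, 0.1, 0.8]
width: 0.0002
```

```bash
python3 st.py; python3 - <<'E'
from h import *
cv2.imwrite('pics/w12.png',cv2.resize(grab_frame('wrist'),(768,576)))
cv2.imwrite('pics/sd12.png',cv2.resize(grab_frame('side')[105:225,165:345],None,fx=4,fy=4,interpolation=cv2.INTER_CUBIC))
E
```

```text
12.3 [ 0.6496 -0.1029  0.1154] [-3.135 -0.01   0.083] 0.00023746366494206697 [-0.3  0.1  0.8] rel [-0.0374 -0.1418  0.0111]
```

View pics/w12.png

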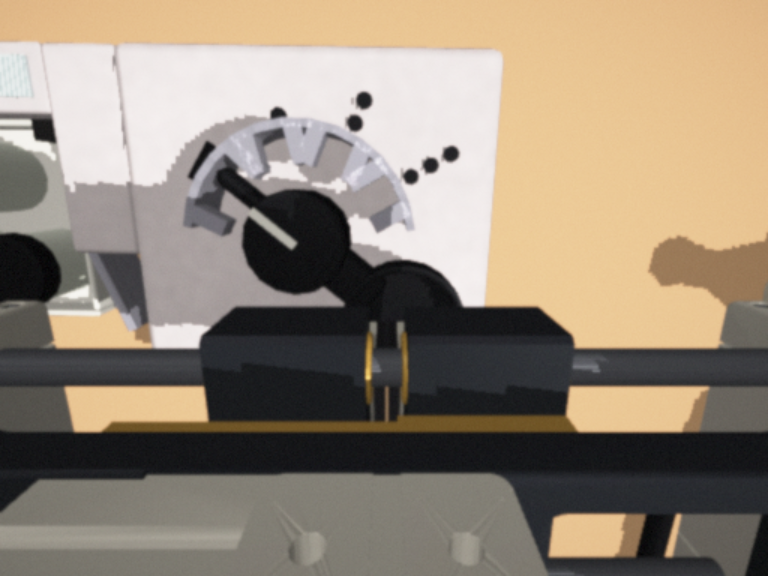

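View pics/sd12.png

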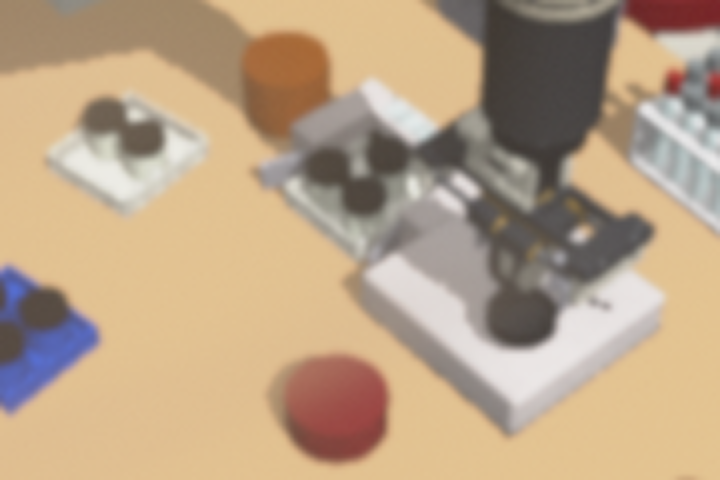

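```bash
python3 - <<'E'
from h import *
c=calibration('wrist'); s=get_state(); pos,rpy=s['eef_pos'],s['ee_rot']
print(s['t'],pos,rpy)
im=cv2.resize(cv2.imread('pics/w12.png'),None,fx=1,fy=1)
k=np.linspace(0,6.28,40)
def P(X,col):
    q=(wproj(c,pos,rpy,X)+.5)*1.5-.5; cv2.polylines(im,[q.round().astype(int)],True,col,1)
ax=np.array([.6837,-.0585]); 
P(np.c_[.6455+.031*np.cos(k),-.1111+.031*np.sin(k),k*0+.087],(0,255,255))
P(np.c_[ax[0]+.055*np.cos(k),ax[1]+.055*np.sin(k),k*0+.082],(255,255,0))
cv2.imwrite('pics/ov12.png',im)
E
```

```text
12.4 [ 0.65097253 -0.1030347   0.11809184] [-3.13565261 -0.01378471  0.08366542]
```

View pics/ov12.png

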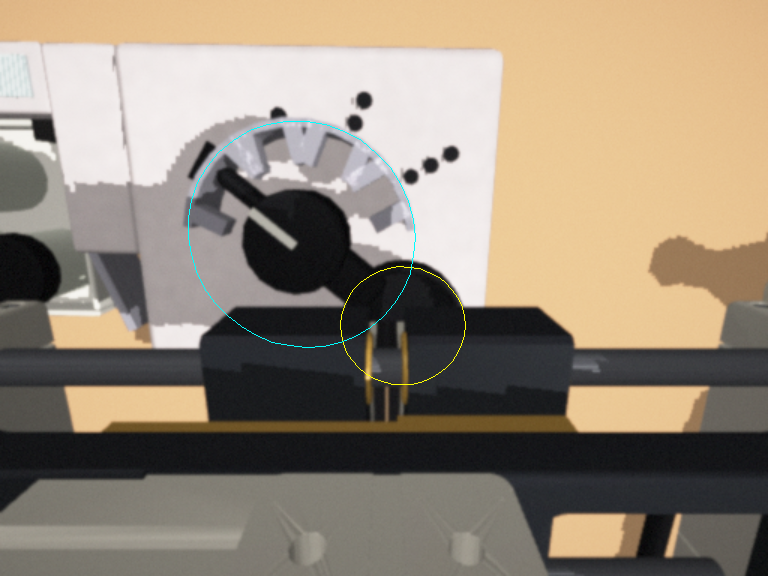

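>>> {"api": "arm_command", "payload": {
  "fingers": [1,1,1],
  "dp": [
    [-0.005,-0.008,-0.01],
    [0,0,-0.01],
    [0,0,0]
  ],
  "roll": [0,0,0]
}}

```text
t: 12.7
eef_pos: [0.6476, -0.1107, 0.1001]
ee_rot: [-3.136, -0.02, 0.085]
force: [-0.0, 0.3, -0.1]
width: 0.0005
```

>>> {"api": "arm_command", "payload": {
  "fingers": [1,1,1],
  "dp": [
    [-0.002,0,-0.01],
    [0,0,-0.008],
    [0,0,-0.003]
  ],
  "roll": [0,0,0]
}}

```text
t: 13.0
eef_pos: [0.646, -0.111, 0.0787]
ee_rot: [-3.136, -0.022, 0.085]
force: [0.1, -0.1, 0.2]
width: 0.0005
```

>>> {"api": "arm_command", "payload": {
  "fingers": [1,1,1,1],
  "dp": [
    [0,0,-0.005],
    [0,0,-0.005],
    [0,0,-0.005],
    [0,0,-0.005]
  ],
  "roll": [0,0,0,0]
}}

```text
t: 13.4
eef_pos: [0.6469, -0.112, 0.0595]
ee_rot: [-3.138, -0.023, 0.086]
force: [-2.7, -1.4, 9.7]
width: 0.0004
```

>>> {"api": "arm_command", "payload": {
  "fingers": [1,1,1,1],
  "dp": [
    [-0.008,0.007,-0.004],
    [-0.006,0.007,-0.004],
    [-0.005,0.008,-0.004],
    [-0.004,0.009,-0.004]
  ],
  "roll": [0,0,0,0]
}}

```text
t: 13.8
eef_pos: [0.6291, -0.0888, 0.0552]
ee_rot: [3.133, -0.034, 0.089]
force: [-9.9, -8.5, 31.2]
width: 0.0001
```

>>> {"api": "arm_command", "payload": {
  "fingers": [1,1,1],
  "dp": [
    [-0.006,0.008,0.001],
    [-0.004,0.009,-0.001],
    [-0.003,0.009,-0.002]
  ],
  "roll": [0,0,0]
}}

```text
t: 14.1
eef_pos: [0.6225, -0.0635, 0.0608]
ee_rot: [3.13, -0.05, 0.091]
force: [0.4, -1.0, 7.7]
width: 0.0001
```

```bash
python3 st.py; python3 - <<'E'
from h import *
cv2.imwrite('pics/w13.png',cv2.resize(grab_frame('wrist'),(768,576)))
E
```

```text
14.1 [ 0.6225 -0.0635  0.0608] [ 3.13  -0.05   0.091] 8.238993751141956e-05 [ 0.4 -1.   7.7] rel [-0.0616 -0.1006  0.019 ]
```

View pics/w13.png

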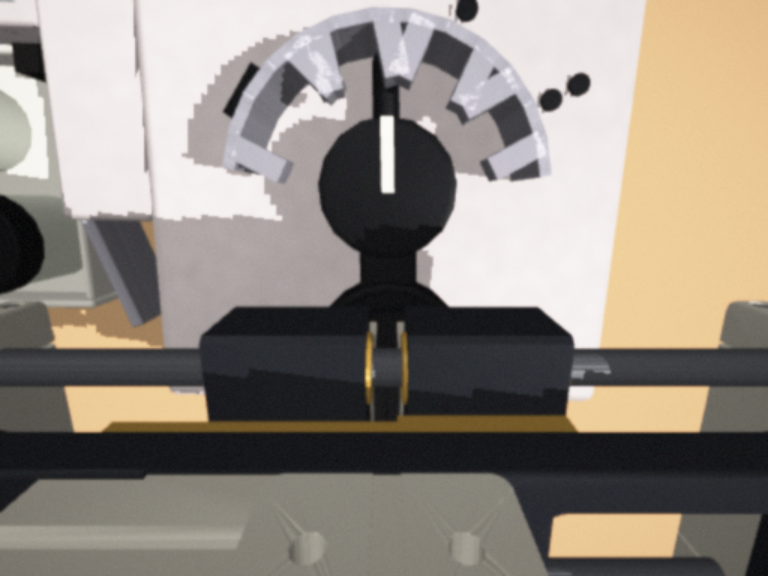

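>>> {"api": "arm_command", "payload": {
  "fingers": [1,1,1,1],
  "dp": [
    [-0.002,0.01,-0.003],
    [0,0.01,-0.002],
    [0.002,0.009,-0.003],
    [0.004,0.008,-0.003]
  ],
  "roll": [0,0,0,0]
}}

```text
t: 14.55
eef_pos: [0.6298, -0.0249, 0.0558]
ee_rot: [3.129, -0.059, 0.093]
force: [-14.2, 1.0, 25.0]
width: 0.0009
```

>>> {"api": "arm_command", "payload": {
  "fingers": [1,1,1],
  "dp": [
    [0.003,0.008,0.001],
    [0.006,0.007,-0.002],
    [0.005,0.004,-0.002]
  ],
  "roll": [0,0,0]
}}

```text
t: 14.85
eef_pos: [0.6462, -0.0043, 0.0574]
ee_rot: [3.129, -0.065, 0.095]
force: [-5.5, 3.4, 12.8]
width: 0.0005
```

```bash
python3 st.py; python3 - <<'E'
from h import *
cv2.imwrite('pics/w14.png',cv2.resize(grab_frame('wrist'),(768,576)))
E
```

```text
14.85 [ 0.6462 -0.0043  0.0574] [ 3.129 -0.065  0.095] 0.0004605394643539761 [-5.5  3.4 12.8] rel [-0.0337 -0.0432  0.0227]
```

View pics/w14.png

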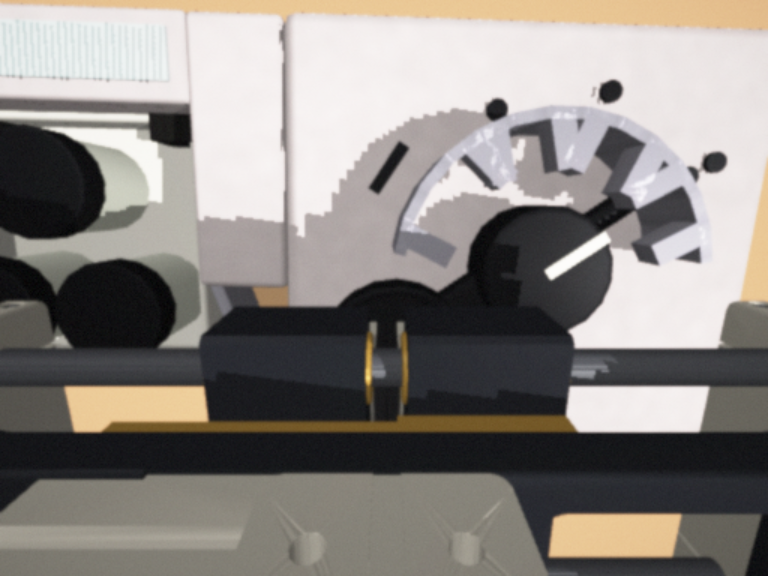

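>>> {"api": "arm_command", "payload": {
  "fingers": [1,1],
  "dp": [
    [0.003,0.002,-0.002],
    [0.003,0.002,-0.002]
  ],
  "roll": [0,0]
}}

```text
t: 15.1
eef_pos: [0.6556, 0.0021, 0.0571]
ee_rot: [3.13, -0.072, 0.097]
force: [-5.6, -1.5, 14.8]
width: 0.0004
```

```bash
python3 st.py
```

```text
15.1 [0.6556 0.0021 0.0571] [ 3.13  -0.072  0.097] 0.00044670407383705347 [-5.6 -1.5 14.8] rel [-0.0239 -0.0376  0.025 ]
```

```bash
python3 - <<'E'
from h import *
s=get_state();print(s['eef_pos'],s['force'])
a=grab_frame('wrist');cv2.imwrite('pics/w15.png',cv2.resize(a,(768,576)))
E
```

```text
[0.65560311 0.0020648  0.05705315] [-5.56033052 -1.45916647 14.8226664 ]
```

View pics/w15.png

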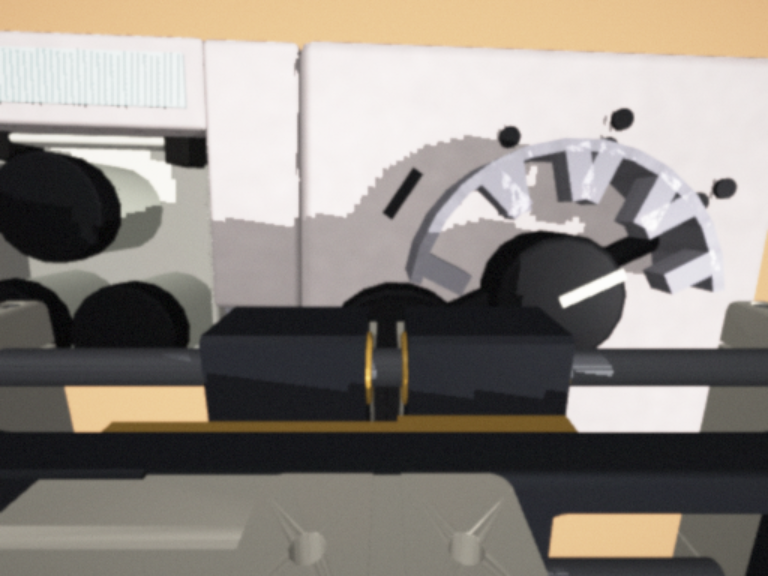

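>>> {"api": "arm_command", "payload": {
  "fingers": [1,1,1,1],
  "dp": [
    [-0.003,-0.001,0.001],
    [0,0,0.004],
    [0,0,0.006],
    [0,0,0.008]
  ],
  "roll": [0,0,0,0]
}}

```text
t: 15.55
eef_pos: [0.6553, 0.0013, 0.0793]
ee_rot: [3.128, -0.077, 0.099]
force: [0.2, 0.1, 0.4]
width: 0.0002
```

```bash
python3 st.py; python3 - <<'E'
from h import *
cv2.imwrite('pics/w16.png',cv2.resize(grab_frame('wrist'),(768,576)))
E
```

```text
15.55 [0.6553 0.0013 0.0793] [ 3.128 -0.077  0.099] 0.00019976530358498758 [0.2 0.1 0.4] rel [-0.0242 -0.0383  0.0273]
```

View pics/w16.png

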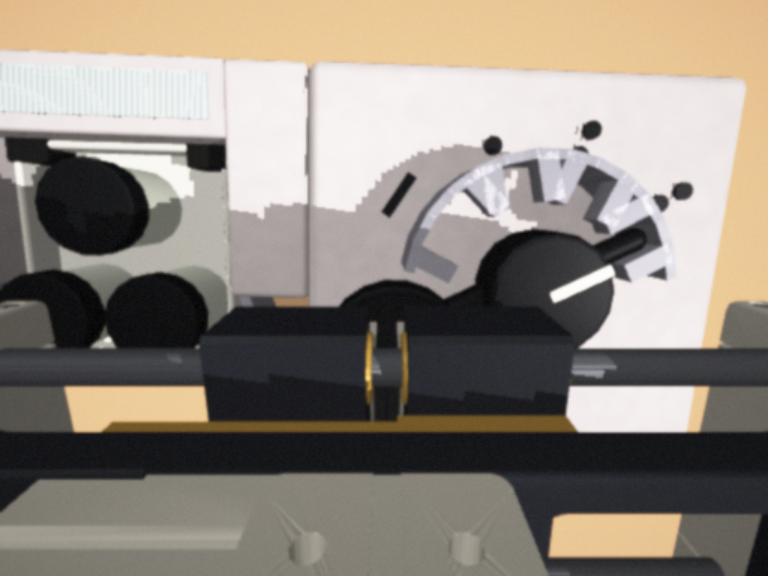

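The nose appears raised in the last notch and the force is about zero. I'll lift clear and check from above.

>>> {"api": "arm_command", "payload": {
  "fingers": [1,1,1,1,1,1,1,1],
  "dp": [
    [0,0,0.012],
    [0,0,0.02],
    [-0.005,0,0.03],
    [-0.02,0,0.035],
    [-0.02,-0.01,0.035],
    [-0.02,-0.01,0.02],
    [-0.01,0,0],
    [0,0,0]
  ],
  "roll": [0,0,0,0,0,0,0,0]
}}

```text
t: 16.4
eef_pos: [0.5782, -0.0184, 0.2398]
ee_rot: [3.129, -0.079, 0.1]
force: [0.0, 0.1, 0.1]
width: 0.0004
```

```bash
python3 st.py; python3 - <<'E'
from h import *
a=grab_frame('wrist');cv2.imwrite('pics/w17.png',cv2.resize(a,None,fx=3,fy=3,interpolation=cv2.INTER_CUBIC)[0:590,300:1090])
a=grab_frame('scene')[130:280,225:410]; cv2.imwrite('pics/sc17.png',cv2.resize(a,None,fx=4,fy=4,interpolation=cv2.INTER_CUBIC))
E
```

```text
16.4 [ 0.5782 -0.0184  0.2398] [ 3.129 -0.079  0.1  ] 0.0003717968233832443 [0.  0.1 0.1] rel [-0.1025 -0.0525  0.0278]
```

View pics/w17.png

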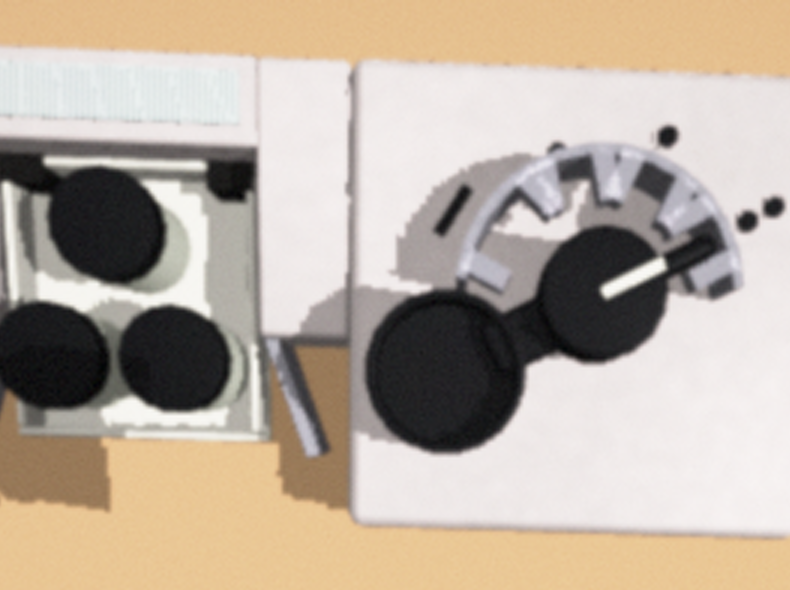

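View pics/sc17.png

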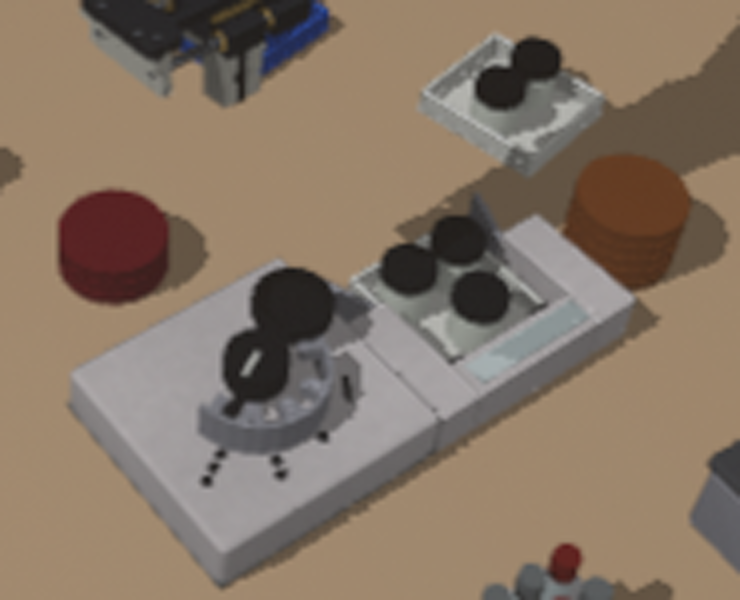

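```bash
python3 - <<'E'
from h import *
c=calibration('wrist'); pos,rpy=[.5782,-.0184,.2398],[3.129,-.079,.1]
im=cv2.imread('pics/w17.png'); k=np.linspace(0,6.28,60); R=.072; ax=np.array([.6837,-.0585])
for dz,col in((0,(0,255,255)),(.012,(0,0,255))):
    for sel in(2.05,):
        th=1-sel+R; x,y=ax-.065*np.array([np.cos(th),np.sin(th)])
        q=(wproj(c,pos,rpy,np.c_[x+.031*np.cos(k),y+.031*np.sin(k),k*0+.087-dz])+.5)*3-.5-[300,0]
        cv2.polylines(im,[q.round().astype(int)],True,col,1)
q=(wproj(c,pos,rpy,np.c_[ax[0]+.055*np.cos(k),ax[1]+.055*np.sin(k),k*0+.082])+.5)*3-.5-[300,0]
cv2.polylines(im,[q.round().astype(int)],True,(255,255,0),1)
cv2.imwrite('pics/ov17.png',im)
E
```

```text
(no output)
```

View pics/ov17.png

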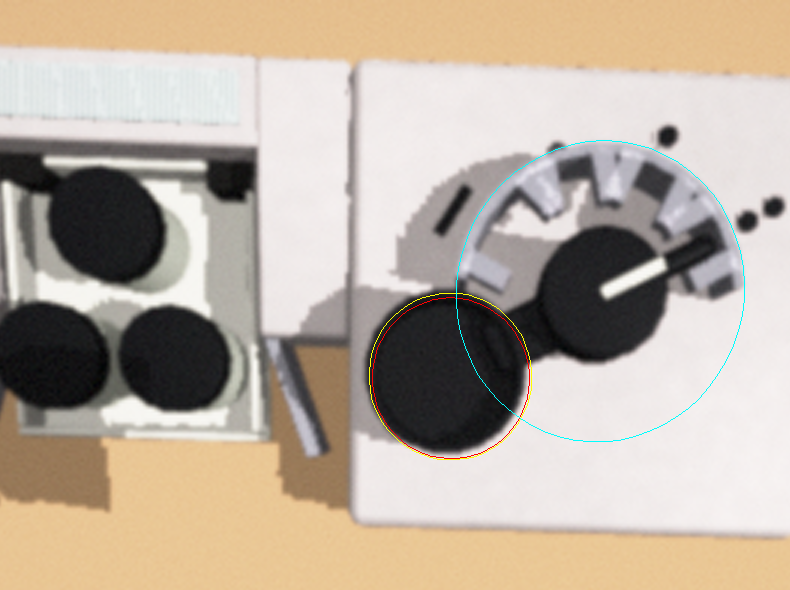

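```bash
python3 - <<'E'
import cv2,numpy as np
a=cv2.resize(cv2.imread('pics/scz.png'),None,fx=.999,fy=.999)
a=cv2.imread('pics/scz.png');b=cv2.imread('pics/sc17.png')
o=np.hstack([x[290:480,150:380] for x in(a,b)]);cv2.imwrite('pics/cmp.png',cv2.resize(o,None,fx=1.7,fy=1.7))
for x in (200,228,236,244): 
    for im in(a,b): print(x,np.where(im[300:460,x].max(1)<60)[0][[0,-1]]+300 if (im[300:460,x].max(1)<60).any() else None)
E
```

```text
200 [340 386]
200 None
228 [345 388]
228 [346 414]
236 [336 393]
236 [337 414]
244 [333 398]
244 [333 401]
```

View pics/cmp.png

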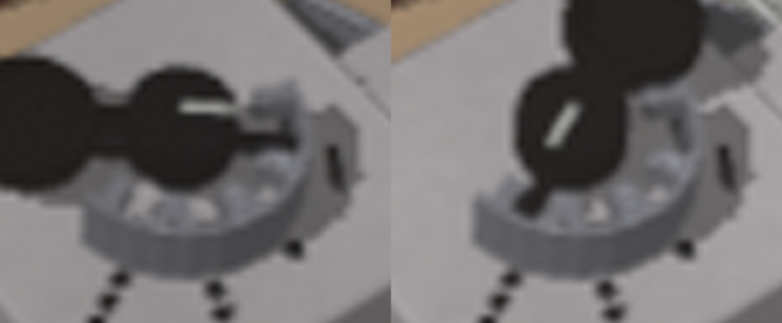

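The hub's upper edge is where it was before the job, to within 1 px zoomed (a 9 mm push would move it about 8 px). So the selector is fully up, with its nose in the 3-dot notch. Handing in.

```bash
python3 -c "
from station import *
print(job_done()); print(get_state()['t'])"
```

```text
the job is handed in; nothing more can be done
None
the job is handed in; nothing more can be done
```

The three-jar tray is home against the back of the bay, and the selector is up and locked in the three-dot notch. I handed the job in with the clock at about 16.5 s, the fingers touching nothing.

- **Tray:** It lay about 11 mm left of the bay's middle line. A sideways nudge sent it about 5 mm too far right, so I steered it back while pushing it in with both fingertips. It came to a hard stop at about 20 N, with the fingers where I had calculated home to be (within about 1 mm).
- **Selector:** I pressed it down in the thumb well and swung it to the end stop, then eased back and lifted. In the last pictures the nose sits in the three-dot notch and the cup matches a turn of 2.05 rad. The hub is at its original height to within a pixel, so it did spring up.
- **Other things:** The spare tray and the two dish stacks looked unmoved in the last scene picture. I did not check the flask, bottle, foil packet or marker at the end, but the arm stayed clear of them.
- **Checks that disagreed:** My estimates of the reader's position differed by a few millimetres between views, because the rounded pod edges made the corners hard to place. The tool also picked up a tilt of about 0.08 rad, which I could not correct. The highest force I saw was about 34 N on the fingertips, while turning the selector; I only read forces at the end of each move.

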